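# Try a stick lamp in the counter's lamp tester

## Task

A customer at the hardware counter wants the slim stick-shaped lamp checked before paying: lift it out of the lamp rack and push it cap-down into the bayonet test socket of the lamp tester (the raised socket with two notches in its rim), pins into the notches. Pushed well down against the spring, twist it clockwise (seen from above) about a quarter turn until it stops, and keep hold of it there: the test socket does not lock, it springs back when the lamp is let go, so finish with the lamp still gripped, upright and held fully turned. Leave the other lamps and the goods on the counter where they are.

Things in the scene. Friction and masses are not known exactly. Their poses are not given: they have to be found in the camera images.
- stick_lamp: The lamp to test: slim white LED stick lamp, round, 38 mm wide (a straight cylinder 34 to 100 mm above its bottom), domed top at 115 mm, about 60 g, standing cap down in one of the rack's cups. Bayonet cap: 22 mm wide, 25 mm long, its lowest 3.5 mm tapered to 17 mm; above it a 30 mm wide shoulder. Origin: on the axis at the bottom of the cap; z up the lamp.
- lamp_pins (a point): Point on the stick lamp's axis level with its two bayonet pins, 7 mm above the bottom of the cap; axes as the lamp's. The pins, 3 mm thick, stick out along y and -y, 28 mm across their tips; they are alike, so half a turn makes no difference. In the rack the cup's notches keep the pins along the rack's row, within a few degrees.
- pear_lamp: Bystander lamp, pear-shaped, 60 mm wide, 107 mm tall, in the rack. Same 22 mm bayonet cap with two side pins as the other lamps; origin on the axis at the bottom face of the cap, z up along the lamp.
- golfball_lamp: Bystander lamp, small globe, 45 mm wide, 78 mm tall, in the rack. Same 22 mm bayonet cap with two side pins as the other lamps; origin on the axis at the bottom face of the cap, z up along the lamp.
- reflector_lamp: Bystander lamp, reflector shape with a wide flat top, 63 mm wide, 102 mm tall, in the rack. Same 22 mm bayonet cap with two side pins as the other lamps; origin on the axis at the bottom face of the cap, z up along the lamp.
- lamp_rack: Fixed rack: aluminium bar 60 x 345 x 12 mm with four black cups in a row along its y (at -135, -45, 45, 135 mm), 37 mm outside, 24 mm bore, rim 42 mm above the counter, two notches along the row for the pins. A lamp rests on the rim by its shoulder, its cap 25 mm deep in the cup; which lamp is in which cup varies. Origin: centre of the underside.
- lamp_tester: Fixed grey lamp tester, 170 (x) x 270 (y) x 70 mm, with a hump 28 mm higher along its +x edge. Row of sockets on the side towards the robot: the bayonet test socket at its +y end (x -35, y +60 mm; rim 102 mm above the counter, 38 mm outside, metal sleeve with two notches), then two screw sockets (98 mm high) and a flat white one, not used. Origin: centre of the underside.
- socket_mouth (a point): Centre of the bayonet socket's mouth at rim level; axes as the tester's. Bore 23.8 mm; notches 7 mm wide at +y and -y take the pins (lamp y along this y, either way). Under the rim is a ring 6 mm thick: with the cap's bottom 14.5 mm or more below the rim (17 is good, 19 the end of travel) the pins are under it and the lamp turns clockwise seen from above, not the other way.
- test_plunger (a joint): Sprung contact plate in the bayonet socket, m: 0 = up (5 mm below the rim), grows as the lamp's cap presses it, 0.014 = end of travel; so the depth of the cap's bottom below the rim less 5 mm. 3 N at first touch, about 8 N with the pins just under the ring, 10 N at the end.
- test_rotor (a joint): Sprung contact carrier in the bayonet socket, rad: 0 = at rest; the pins push it round as the lamp turns clockwise; 1.35 = end stop. The lamp turns about 0.15 rad from the middle of the notches before the pins meet it, so about 1.5 rad in all. Return spring 0.09 N m at 0, 0.21 N m at the stop, plus friction: it turns the lamp back when let go.
- barcode_scanner: Bystander: barcode scanner lying on the counter, 178 x 66 x 40 mm, beyond the task's things.
- tape_measure: Bystander: tape measure, 70 x 36 x 66 mm, beyond the task's things.
- padlock: Bystander: brass padlock lying flat, 45 x 50 x 22 mm with its shackle, beyond the task's things.
- lamp_carton: Bystander: lamp carton lying down, 45 x 120 x 45 mm, beyond the task's things.
- screw_bin: Bystander: open blue-green bin with screws, 170 x 100 x 85 mm, at the right (-y) side of the counter.
Things that resemble listed ones, but are neither listed nor needed, are in the scene too. Leave any black, blue or pink look-alike of the stick_lamp alone.

How it is judged:
On the way, in this order (a step that is already met when the one before it is completed fails the run):
1. the stick lamp is lifted clear of the rack in the gripper (z of stick_lamp in the frame of lamp_rack above 0.05 m and contact force between the fingers and stick_lamp above 3 N), for 0.2 s.
2. the stick lamp is pushed down into the bayonet test socket against its spring, not yet turned (horizontal distance between stick_lamp and socket_mouth below 0.004 m and z of stick_lamp in the frame of socket_mouth below -0.0125 m and angle between stick_lamp's own z axis and vertical below 0.12 rad and value of joint test_plunger above 0.0075 m and contact force between the fingers and stick_lamp above 3 N and value of joint test_rotor below 0.3 rad), for 0.1 s.
3. the stick lamp is twisted clockwise against the spring to the stop and held there (horizontal distance between stick_lamp and socket_mouth below 0.004 m and z of stick_lamp in the frame of socket_mouth below -0.0125 m and angle between stick_lamp's own z axis and vertical below 0.12 rad and value of joint test_plunger above 0.0075 m and contact force between the fingers and stick_lamp above 3 N and value of joint test_rotor above 1.1 rad and angle between the y axis of stick_lamp and the y axis of lamp_tester, either way round above 1.1 rad), for 0.3 s.
At the end, for the whole second after the job is handed in: The gripped stick lamp (over 3 N) is in the test socket: within 4 mm of its axis, upright within 0.12 rad, cap 12.5 mm or more below the rim, plunger down 7.5 mm or more, carrier turned 1.1 rad or more and at rest, for 1 s. Other lamps stand and goods lie within 30 mm of their places (all of step 3 and velocity of joint test_rotor between -0.2 and 0.2 rad/s and angle between each of pear_lamp, golfball_lamp, reflector_lamp's own z axis and vertical below 0.3 rad and distance of each of pear_lamp, golfball_lamp, reflector_lamp, barcode_scanner, tape_measure, padlock, lamp_carton, screw_bin from where it was at the start of the episode below 0.03 m); the arm keeps its last pose, push and grip.
It fails at once if another lamp is tipped or pulled from its place (angle between any of pear_lamp, golfball_lamp, reflector_lamp's own z axis and vertical above 0.3 rad or distance of any of pear_lamp, golfball_lamp, reflector_lamp from where it was at the start of the episode above 0.03 m).
It fails at once if the goods on the counter are pushed about (distance of any of barcode_scanner, tape_measure, padlock, lamp_carton, screw_bin from where it was at the start of the episode above 0.03 m).
It also fails if it takes over 45 s, if anything falls off the work surface, if the arm or the gripper's body presses on something with over 40 N, if the wrist force passes 120 N, or if a joint passes its speed limit or range.

## Robot

A 6-joint arm with a two-finger parallel gripper is mounted at the origin on the work surface. World frame = base frame: x ahead of the robot, y to its left, z up, the work surface at z = 0. Lengths are in m, angles in rad, forces in N, time in s.
With the tool pointing down it reaches from about 0.325 to 0.9 m from the base axis. Payload 3.5 kg.
Tool frame: the origin (TCP) lies at the very end of the fingers, on their centre line; the grasp point (between the pads) lies 19 mm behind it (manip.pinch_z is the distance from the TCP to the grasp point, in m); z points along the fingers, y is the line along which they close (so a half turn about z gives the same grasp; the last joint's range is limited). The gripper opens to 85 mm and grips with 20 to 120 N. Pads are 22 mm wide; open, the fingers measure 114 mm over their backs; the gripper's body (76 mm by 85 mm) begins 54 mm behind the grasp point. The pads swing forward as they close: fully open they stand 13 mm farther back than shut.
Start: joints at [-1.337, 0.276, -0.026, 1.268, 0, 1.467], TCP at [0.207, -0.59, 0.207] pointing down, gripper open.
Joint ranges: [-3.12, 3.12], [-0.85, 1.88], [-1.08, 1.24], [-1.95, 2.15], [-1.57, 1.53], [-3.14, 3.14]. Speed limits (rad/s): [2.57, 2.57, 3.14, 3.14, 3.14, 3.14].

## Interface

Orientations are given as a unit quaternion [x, y, z, w].
In Python, from station import manip gives the robot as it stands.
- The arm moves only by the tool apply_moves, never from a script. Its argument "rows" is a list of rows, each a list of 3 entries, a list of its own where there are three numbers: the opening, from 0 (shut) to 1 (fully open), then the shift along the world's x, y, z in units of 40 mm (1.0 is 40 mm), then the turn about the world's z in units of 5 degrees (1.0 is 5 degrees). A call has exactly 10 rows; each row is the pose to reach, as a shift and turn from the pose commanded when the call began; what a row does not reach only later rows make up. A row lasts 1/12 s, in which the tool goes at most 41.7 mm and 7.16 degrees, less where a joint would pass 70% of its speed; a pose out of reach is approached as far as the arm can. A call with a gripper value outside its range is refused whole. The fingers move at their own pace and stop on an object; "squeeze" is the grip in N (left out, the last holds). Time passes only in rows, so rows that repeat a pose let the fingers close, or fill a call up. It gives the time, the measured TCP pose, the force and the opening at its end, in the units of the state.
- manip.observe(): the state, without advancing time (a new reading comes with each control period).
- manip.read_camera(name): name is "scene" or "top" or "wrist"; returns the picture (400x640x3 uint8, blue, green, red); there is no depth.
- manip.camera_model(name): a dict with "intrinsics" (3x3 intrinsics, pixels), "R" (3x3) and "t" (3): a world point X has camera coordinates R X + t. Camera axes: x right, y down, z forward; pixel columns grow to the right and rows downward; lengths in m; the calibration is good to about 2 mm. A picture is of the moment at which its call begins: read the wrist's pose just before it. camera_model takes no time and is no camera call; for the wrist camera it gives the pose at the moment of the call.
- manip.job_done(): hands the job in, once; it reports no verdict.
The state is a dict: "time_s": time; "q": joint angles; "joint_velocities": joint speeds; "joint_torque": joint torques, N m; "ee_pos": TCP position; "orientation": TCP orientation; "contact_force": force on the tool from outside, world axes, zero at the start; "torque": the same for the moment, N m; "gripper_width": finger opening in m.
Only numpy, scipy, OpenCV 4.12 (cv2) and the standard library are available. Lean on these libraries where they do the work, as an engineer would, in place of code of your own. Each camera call takes 0.05 s, during which the arm holds its last target. There are 200 camera calls.

## Working session

There is one attempt and no reset: what is moved stays moved. The work goes in short steps, Python scripts to look and compute and a tool call to move; the robot and the scene stay as the last step left them, time stands still between calls to the robot, and variables do not carry over. Pictures are saved under pics/ and viewed, on a budget of 10 in all, crops included, one or two more only if the job needs it, and the job is handed in when it is done.

Besides the shell and the picture viewer there is one more tool, called after "Call:" by a JSON object that holds its "fn" and its "kwargs", one argument or row to a line. apply_moves: Moves the arm, as the interface text tells. Its arguments: {"type":"object","properties":{"rows":{"type":"array"},"squeeze":{"type":"number"}},"required":["rows"]}

```bash
mkdir -p pics; ls; python3 - <<'E'
from station import manip
import cv2,numpy as np
for n in ["scene","top"]:
    im=manip.read_camera(n); cv2.imwrite(f"pics/{n}0.png",im)
    m=manip.camera_model(n); print(n,m)
print(manip.observe(), manip.pinch_z)
E
```

```text
pics
scene {'intrinsics': array([[440.25394964,   0.        , 320.81733   ],
       [  0.        , 440.25394964, 203.9509827 ],
       [  0.        ,   0.        ,   1.        ]]), 'R': array([[-9.61315388e-03,  9.99912360e-01,  9.10271513e-03],
       [ 7.33633979e-01,  1.32382257e-02, -6.79415878e-01],
       [-6.79476837e-01,  1.46731739e-04, -7.33696944e-01]]), 't': array([ 0.09534397, -0.32725847,  1.5277075 ])}
top {'intrinsics': array([[432.61388293,   0.        , 322.23969626],
       [  0.        , 432.61388293, 201.79858544],
       [  0.        ,   0.        ,   1.        ]]), 'R': array([[ 7.49900684e-02, -9.97184217e-01,  3.56343402e-04],
       [-9.72381602e-01, -7.32040622e-02, -2.21619462e-01],
       [ 2.21021516e-01,  1.62727569e-02, -9.75133164e-01]]), 't': array([-0.12780006,  0.54798653,  1.09895284])}
{'time_s': 0.1, 'q': array([-1.33739553e+00,  2.77096198e-01, -2.77271681e-02,  1.26799089e+00,
        1.24183798e-05,  1.46737615e+00]), 'joint_velocities': array([ 0.00131331, -0.00174596,  0.00286388,  0.00148813, -0.00034101,
        0.00019815]), 'joint_torque': array([ 1.23719275e-05, -4.46709466e+01,  2.96127856e+01,  8.47636460e-03,
       -9.23142898e-05, -2.06887329e-06]), 'ee_pos': array([ 0.20636518, -0.58916196,  0.20555498]), 'orientation': array([ 9.85851938e-01,  1.67615446e-01, -5.93305880e-05, -1.00723620e-03]), 'contact_force': array([-0.50180244, -0.19359706, -0.81558201]), 'torque': array([-0.00745752,  0.00546983, -0.01866009]), 'gripper_width': 0.0853984999101535} 0.0187
```

View pics/scene0.png

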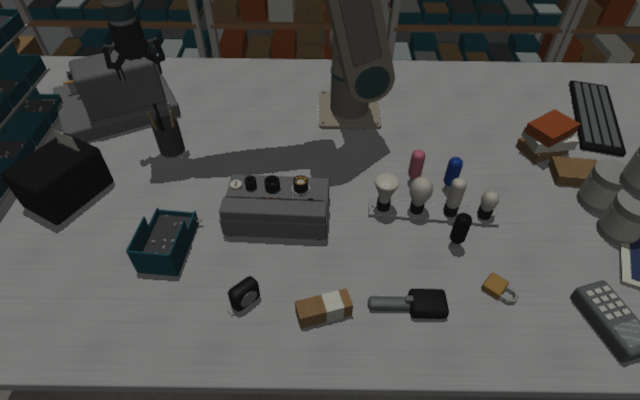

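View pics/top0.png

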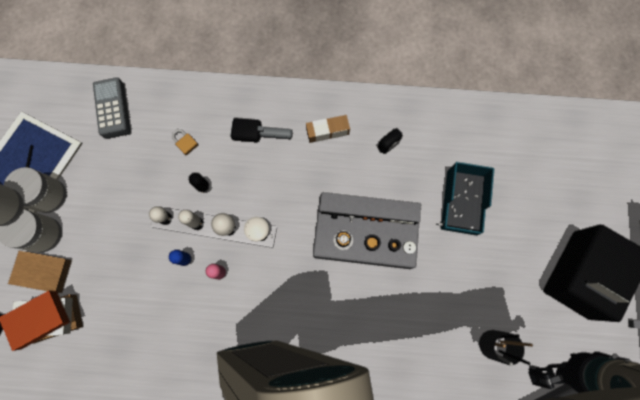

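The scene view (image right = +y) shows the rack row as reflector (386,190), pear (421,190), slim white stick (456,195) and golfball (489,203). The top view has the same lamps at (257,229), (223,224), (187,217) and (158,214). The stick candidates are the white one in the rack, plus pink (417,163), blue (454,170) and black (460,228) standing loose. Only the white one is in a cup and the right colour. I'll confirm that in a single enlarged crop.

```bash
cat > h.py <<'E'
import numpy as np,cv2
from station import manip
def ray(m,uv):
    R=np.array(m["R"]);t=np.array(m["t"])
    d=R.T@np.linalg.inv(m["intrinsics"])@np.array([uv[0],uv[1],1.]);return -R.T@t,d
def onz(m,uv,z):
    c,d=ray(m,uv);return c+d*(z-c[2])/d[2]
def proj(m,X):
    p=m["intrinsics"]@(np.array(m["R"])@np.array(X)+m["t"]);return p[:2]/p[2]
E
python3 - <<'E'
import cv2,numpy as np
t=cv2.imread("pics/top0.png");s=cv2.imread("pics/scene0.png")
r=lambda im,x,y,w,h,k:cv2.resize(im[y:y+h,x:x+w],None,fx=k,fy=k,interpolation=cv2.INTER_CUBIC)
a=r(t,145,195,140,60,2.85); b=r(t,305,185,125,90,2.85); c=r(s,365,145,140,105,2.85); d=r(s,215,165,125,80,2.85)
H=np.zeros((600,800,3),np.uint8)
H[:a.shape[0],:a.shape[1]]=a; H[:b.shape[0],400:400+b.shape[1]]=b
H[300:300+c.shape[0],:c.shape[1]]=c; H[300:300+d.shape[0],400:400+d.shape[1]]=d
cv2.imwrite("pics/crop1.png",cv2.convertScaleAbs(H,alpha=1.2))
E
```

```text
(no output)
```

View pics/crop1.png

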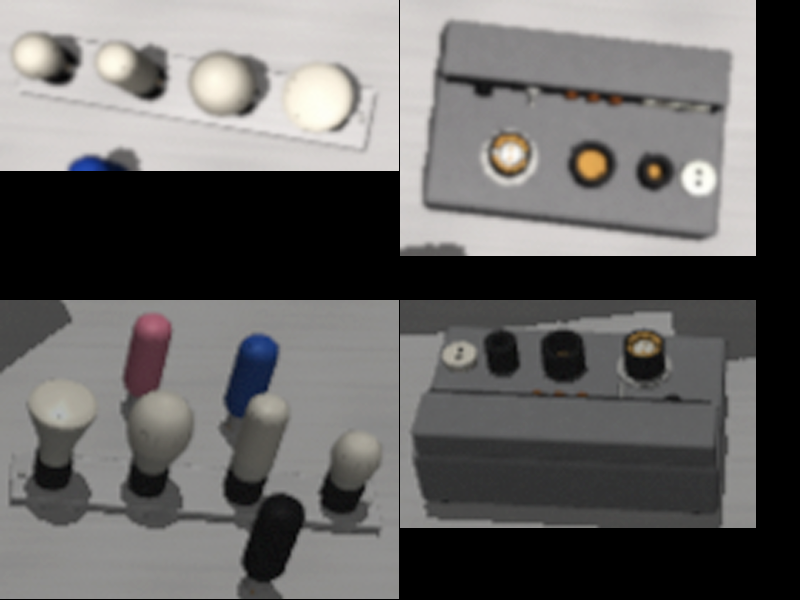

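The crop confirms it: the white slim stick sits in the third cup from the left in the scene crop, and pink, blue and black are loose look-alikes. The bayonet socket is at about (343,239) in the top view and (301,181) in the scene view. Next I'll localise both.

```bash
python3 - <<'E'
from h import *
T=manip.camera_model("top");S=manip.camera_model("scene")
np.set_printoptions(precision=4,suppress=True)
A=lambda a:np.array(a)
tc=lambda x,y:(145+x/2.85,195+y/2.85)
tt=lambda x,y:(305+(x-400)/2.85,185+y/2.85)
ss=lambda x,y:(215+(x-400)/2.85,165+(y-300)/2.85)
sr=lambda x,y:(365+x/2.85,145+(y-300)/2.85)
def tri(u,v):
    c1,d1=ray(T,u);c2,d2=ray(S,v)
    s=np.linalg.lstsq(np.c_[d1,-d2],c2-c1,rcond=None)[0]
    return (c1+s[0]*d1+c2+s[1]*d2)/2, np.linalg.norm(c1+s[0]*d1-c2-s[1]*d2)
print("rack edge",[onz(T,tc(*p),.012) for p in [(20,93),(363,148),(375,88)]])
e=onz(T,tc(20,93),.012)-onz(T,tc(363,148),.012);print(np.linalg.norm(e),"rack yaw deg",np.degrees(np.arctan2(-e[0],e[1])))
for p,q in [((425,207),(715,237)),((442,80),(730,108))]:
    z=.07; e=onz(T,tt(*p),z)-onz(T,tt(*q),z);print(np.linalg.norm(e),"tester yaw",np.degrees(np.arctan2(-e[0],e[1])))
# tester sockets line
a=onz(T,tt(509,154),.102);b=onz(T,tt(591,164),.098);c=onz(T,tt(655,172),.098);d=onz(T,tt(699,179),.075)
print("sock top",a,"scene",onz(S,ss(645,346),.102),"tri",tri(tt(509,154),ss(645,346)))
for x in(b,c,d):
    e=a-x;print(x,np.degrees(np.arctan2(-e[0],e[1])))
# lamp: dome sphere-ish centre at z~.117 ; rack base cups
print("stick dome",onz(T,tc(117,60),.115),onz(S,sr(268,412),.115))
print("base from cup rim, scene",onz(S,sr(246,487),.021))
print("golf",onz(T,tc(36,53),.017+.055),"pear",onz(T,tc(222,83),.017+.075),"refl",onz(T,tc(319,96),.017+.102))
E
```

```text
rack edge [array([0.459 , 0.3778, 0.012 ]), array([0.4308, 0.041 , 0.012 ]), array([0.4897, 0.0353, 0.012 ])]
0.3379923683964015 rack yaw deg -4.786146806870169
0.2632970528239303 tester yaw -1.5791657580159182
0.26744236666163274 tester yaw -1.3549604433015945
sock top [ 0.4543 -0.1474  0.102 ] scene [ 0.4627 -0.1432  0.102 ] tri (array([ 0.4552, -0.1457,  0.0947]), np.float64(0.004033656096689622))
[ 0.4514 -0.2211  0.098 ] -2.25261976179498
[ 0.4485 -0.2782  0.098 ] -2.523614737350485
[ 0.4482 -0.322   0.075 ] -1.9728335619007193
stick dome [0.481  0.2544 0.115 ] [0.4799 0.259  0.115 ]
base from cup rim, scene [0.4852 0.2597 0.021 ]
golf [0.4892 0.3446 0.072 ] pear [0.471  0.1643 0.092 ] refl [0.4617 0.071  0.119 ]
```

Call:
{"fn": "apply_moves", "kwargs": {
  "rows": [
    [0.8,[0.1,0.3,0.6],-1],
    [0.8,[0.4,1.1,1.1],-2],
    [0.8,[0.7,2.0,1.6],-3],
    [0.8,[1.0,2.9,1.8],-4],
    [0.8,[1.3,3.8,1.8],-5],
    [0.8,[1.6,4.7,1.8],-6],
    [0.8,[1.9,5.6,1.8],-7],
    [0.8,[2.2,6.5,1.8],-8],
    [0.8,[2.5,7.4,1.8],-9],
    [0.8,[2.8,8.3,1.8],-10]
  ]
}}

```text
time_s: 0.93
ee_pos: [0.3184, -0.2558, 0.2782]
orientation: [0.964, -0.267, -0.0, -0.0]
contact_force: [0.7, 0.1, 0.1]
gripper_width: 0.068
```

Call:
{"fn": "apply_moves", "kwargs": {
  "rows": [
    [0.7,[0.3,0.9,0],-1],
    [0.7,[0.6,1.8,0],-2],
    [0.7,[0.9,2.7,0],-3],
    [0.7,[1.2,3.6,0],-4],
    [0.7,[1.5,4.5,0],-5],
    [0.7,[1.8,5.4,0],-6],
    [0.7,[2.1,6.3,0],-7],
    [0.7,[2.4,7.2,0],-8],
    [0.7,[2.7,8.1,0],-9],
    [0.7,[3.0,9.0,0],-10]
  ]
}}

```text
time_s: 1.77
ee_pos: [0.1533, -0.1702, 0.2787]
orientation: [0.81, -0.585, 0.023, -0.037]
contact_force: [-0.7, -0.9, 1.1]
gripper_width: 0.0598
```

Call:
{"fn": "apply_moves", "kwargs": {
  "rows": [
    [0.7,[0.2,0.9,0],-0.9],
    [0.7,[0.4,1.7,0],-1.8],
    [0.7,[0.6,2.5,0],-2.4],
    [0.7,[0.8,3.0,0],-2.8],
    [0.7,[0.9,3.4,0],-2.8],
    [0.7,[1.0,3.7,0],-2.8],
    [0.7,[1.0,3.8,0],-2.8],
    [0.7,[1.0,3.8,0],-2.8],
    [0.7,[1.0,3.8,0],-2.8],
    [0.7,[1.0,3.8,0],-2.8]
  ]
}}

```text
time_s: 2.6
ee_pos: [0.1068, -0.0494, 0.2846]
orientation: [0.737, -0.673, 0.034, -0.049]
contact_force: [0.0, 0.0, -0.5]
gripper_width: 0.0597
```

```bash
python3 - <<'E'
from h import *
np.set_printoptions(precision=4,suppress=True)
m=manip.camera_model("wrist"); im=manip.read_camera("wrist"); cv2.imwrite("pics/w1.png",im)
np.savez("w1.npz",**{k:m[k] for k in("intrinsics","R","t")})
o=manip.observe(); print(o["time_s"],o["q"],o["ee_pos"],o["orientation"],o["contact_force"],o["gripper_width"])
print(m); print("cam centre",-m["R"].T@m["t"], "stick dome px",proj(m,[.481,.256,.132]),proj(m,[.481,.256,.017]))
E
```

```text
2.65 [-1.4808 -0.8507 -0.6554  1.7829  0.1187  3.1406] [ 0.1068 -0.0493  0.2846] [ 0.7369 -0.6734  0.0338 -0.0495] [-0.3201 -1.0406 -0.2401] 0.06015830989808667
{'intrinsics': array([[327.9515,   0.    , 319.1853],
       [  0.    , 327.9515, 200.6741],
       [  0.    ,   0.    ,   1.    ]]), 'R': array([[-0.9889, -0.0897, -0.1185],
       [-0.1231,  0.9408,  0.3158],
       [ 0.0831,  0.3268, -0.9414]]), 't': array([ 0.1334, -0.0058,  0.4574])}
cam centre [ 0.0932 -0.132   0.4483] stick dome px [ 45.7837 356.8024] [106.0721 305.8149]
```

View pics/w1.png

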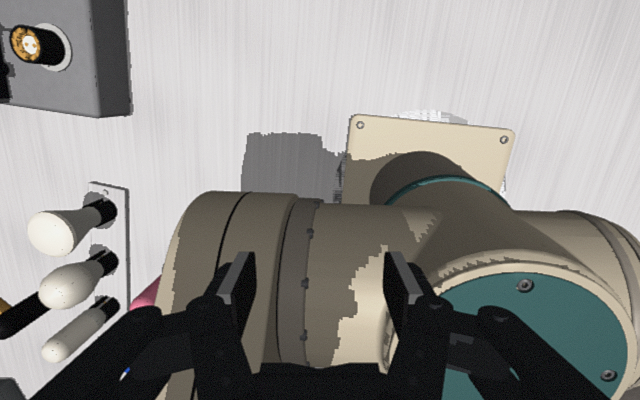

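The picture shows that the commanded turn ran joint 6 into its limit, so the arm folded back over its own base. The lamps are untouched, with the stick at (75,335). I'll unwind by turning the other way.

Call:
{"fn": "apply_moves", "kwargs": {
  "rows": [
    [0.7,[0,0,0.1],1],
    [0.7,[0,0,0.2],2],
    [0.7,[0,0,0.3],3],
    [0.7,[0,0,0.3],4],
    [0.7,[0,0,0.3],5],
    [0.7,[0,0,0.3],6],
    [0.7,[0,0,0.3],7],
    [0.7,[0,0,0.3],8],
    [0.7,[0,0,0.3],9],
    [0.7,[0,0,0.3],10]
  ]
}}

```text
time_s: 3.48
ee_pos: [0.1068, -0.0493, 0.2963]
orientation: [0.953, -0.297, 0.009, -0.059]
contact_force: [0.1, -0.1, 0.0]
gripper_width: 0.06
```

```bash
python3 - <<'E'
from h import *
o=manip.observe(); print(o["time_s"],o["q"],o["ee_pos"],o["orientation"],o["contact_force"],o["joint_velocities"])
E
```

```text
3.4833 [-1.29984133 -0.7425107  -0.61172641  1.79088352  0.07998026  2.44240965] [ 0.10682066 -0.04926009  0.29634809] [ 0.95299618 -0.29700818  0.00948121 -0.05911449] [ 0.08281113 -0.07848808  0.04336914] [ 0.28357012  0.11131895  0.02559968 -0.02536798 -0.06590312 -0.75767354]
```

Call:
{"fn": "apply_moves", "kwargs": {
  "rows": [
    [0.7,[0.3,-0.8,0],0],
    [0.7,[0.6,-1.6,0],0],
    [0.7,[0.9,-2.4,0],0],
    [0.7,[1.2,-3.2,0],0],
    [0.7,[1.6,-4.0,0],0],
    [0.7,[2.0,-4.8,0],0],
    [0.7,[2.4,-5.6,0],0],
    [0.7,[2.8,-6.4,0],0],
    [0.7,[3.2,-7.2,0],0],
    [0.7,[3.6,-8.0,0],0]
  ]
}}

```text
time_s: 4.32
ee_pos: [0.2519, -0.3707, 0.2956]
orientation: [0.952, -0.299, 0.009, -0.059]
contact_force: [0.1, -0.0, 0.9]
gripper_width: 0.0597
```

```bash
python3 - <<'E'
from h import *
o=manip.observe(); print(o["time_s"],o["q"],o["ee_pos"],o["orientation"],o["contact_force"],o["joint_velocities"])
E
```

```text
4.3167 [-1.18270329 -0.02553679 -0.19121669  1.48495329  0.09014378  2.56361606] [ 0.2519494  -0.37068123  0.29561938] [ 0.95237075 -0.29895432  0.00931793 -0.05940913] [ 0.11170476 -0.03035266  0.86400776] [ 0.07342417  0.79167985  0.75311689 -0.05551089  0.00528816  0.07634228]
```

The tool has picked up a 7° lean, along the closing direction, from hitting the joint limit. I'll turn so the lean points inward, then press lightly against the outer reach limit to straighten it, well clear of everything.

Call:
{"fn": "apply_moves", "kwargs": {
  "rows": [
    [0.7,[0.8,-0.1,0.2],1.3],
    [0.7,[1.6,-0.2,0.4],2.6],
    [0.7,[2.4,-0.3,0.6],3.9],
    [0.7,[3.2,-0.4,0.8],5.2],
    [0.7,[4.0,-0.6,1.0],6.5],
    [0.7,[4.8,-0.8,1.2],7.8],
    [0.7,[5.6,-1.0,1.4],9.1],
    [0.7,[6.4,-1.1,1.6],10.4],
    [0.7,[7.2,-1.2,1.8],11.7],
    [0.7,[8.0,-1.3,2.0],13.0]
  ]
}}

```text
time_s: 5.15
ee_pos: [0.5728, -0.4209, 0.3756]
orientation: [0.963, 0.262, -0.024, -0.055]
contact_force: [-0.0, -1.8, 0.0]
gripper_width: 0.06
```

Call:
{"fn": "apply_moves", "kwargs": {
  "rows": [
    [0.7,[0.5,-0.4,0],1],
    [0.7,[1.0,-0.8,0],2],
    [0.7,[1.5,-1.1,0],2.9],
    [0.7,[2.0,-1.5,0],2.9],
    [0.7,[2.5,-1.9,0],2.9],
    [0.7,[3.0,-2.2,0],2.9],
    [0.7,[3.5,-2.6,0],2.9],
    [0.7,[4.0,-3.0,0],2.9],
    [0.7,[4.5,-3.4,0],2.9],
    [0.7,[5.0,-3.8,0],2.9]
  ]
}}

```text
time_s: 5.98
ee_pos: [0.6272, -0.4627, 0.4067]
orientation: [0.923, 0.378, -0.037, -0.067]
contact_force: [0.3, 0.6, 0.2]
gripper_width: 0.0598
```

```bash
cat > st.py <<'E'
from h import *
from scipy.spatial.transform import Rotation as Ro
np.set_printoptions(precision=4,suppress=True)
o=manip.observe();R=Ro.from_quat(o["orientation"]).as_matrix()
print("t",o["time_s"],"q",o["q"],"p",o["ee_pos"],"yaw",np.degrees(np.arctan2(R[1,0],R[0,0])),"up in tool xy",R[2,:2],"tip lean world",R[:2,2],"F",o["contact_force"],"M",o["torque"],"w",o["gripper_width"])
E
python3 st.py
```

```text
t 5.9833 q [-0.716   0.8184  1.2445  2.1493 -0.0059  1.6477] p [ 0.6272 -0.4627  0.4067] yaw 44.66863099347622 up in tool xy [-0.0175 -0.1509] tip lean world [-0.1184  0.0952] F [0.3384 0.5601 0.2247] M [-0.0612 -0.1172 -0.0199] w 0.05982645308261556
```

Call:
{"fn": "apply_moves", "kwargs": {
  "rows": [
    [0.7,[-0.4,0.3,-0.2],1.3],
    [0.7,[-0.8,0.6,-0.4],2.6],
    [0.7,[-1.2,0.9,-0.6],3.9],
    [0.7,[-1.6,1.2,-0.8],5.2],
    [0.7,[-1.6,1.2,-0.8],6.5],
    [0.7,[-1.6,1.2,-0.8],7.8],
    [0.7,[-1.6,1.2,-0.8],9.1],
    [0.7,[-1.6,1.2,-0.8],10.4],
    [0.7,[-1.6,1.2,-0.8],11.7],
    [0.7,[-1.6,1.2,-0.8],13.0]
  ]
}}

```text
time_s: 6.82
ee_pos: [0.5633, -0.4149, 0.3728]
orientation: [0.573, 0.816, -0.07, -0.036]
contact_force: [0.1, -0.9, -0.4]
gripper_width: 0.0597
```

Call:
{"fn": "apply_moves", "kwargs": {
  "rows": [
    [0.7,[0,0,0],1.3],
    [0.7,[0,0,0],2.6],
    [0.7,[0,0,0],3.9],
    [0.7,[0,0,0],5.2],
    [0.7,[0,0,0],6.5],
    [0.7,[0,0,0],7.8],
    [0.7,[0,0,0],9.1],
    [0.7,[0,0,0],10.4],
    [0.7,[0,0,0],11.7],
    [0.7,[0,0,0],13.0]
  ]
}}

```text
time_s: 7.65
ee_pos: [0.5632, -0.4148, 0.373]
orientation: [0.044, 0.996, -0.08, 0.007]
contact_force: [0.0, 0.1, -0.6]
gripper_width: 0.06
```

Call:
{"fn": "apply_moves", "kwargs": {
  "rows": [
    [0.7,[0.2,-0.15,0],1.3],
    [0.7,[0.4,-0.3,0],2.6],
    [0.7,[0.6,-0.45,0],3.9],
    [0.7,[0.8,-0.6,0],5.2],
    [0.7,[1.0,-0.75,0],6.5],
    [0.7,[1.2,-0.9,0],7.8],
    [0.7,[1.4,-1.05,0],9.0],
    [0.7,[1.6,-1.2,0],10],
    [0.7,[1.6,-1.2,0],10],
    [0.7,[1.6,-1.2,0],10]
  ]
}}

```text
time_s: 8.48
ee_pos: [0.6271, -0.4633, 0.3719]
orientation: [-0.377, 0.923, -0.07, 0.038]
contact_force: [0.1, -0.4, 0.5]
gripper_width: 0.0598
```

```bash
python3 st.py
```

```text
t 8.4833 q [-0.7218  0.4192  0.5006  1.4925  0.0065 -1.4967] p [ 0.6271 -0.4633  0.3719] yaw -135.48792940628346 up in tool xy [-0.0182 -0.1582] tip lean world [ 0.1237 -0.1002] F [ 0.1096 -0.3631  0.4651] M [0.0441 0.1287 0.0215] w 0.05975337975796738
```

Call:
{"fn": "apply_moves", "kwargs": {
  "rows": [
    [0.7,[0.3,-0.22,0],0],
    [0.7,[0.6,-0.44,0],0],
    [0.7,[0.9,-0.66,0],0],
    [0.7,[1.2,-0.88,0],0],
    [0.7,[1.5,-1.1,0],0],
    [0.7,[1.8,-1.32,0],0],
    [0.7,[2.1,-1.55,0],0],
    [0.7,[2.4,-1.8,0],0],
    [0.7,[2.4,-1.8,0],0],
    [0.7,[2.4,-1.8,0],0]
  ]
}}

```text
time_s: 9.32
ee_pos: [0.7236, -0.5349, 0.3698]
orientation: [-0.378, 0.923, -0.069, 0.038]
contact_force: [0.3, 0.4, 0.4]
gripper_width: 0.0595
```

```bash
python3 st.py
```

```text
t 9.3167 q [-0.7101  0.7234  0.9884  1.6786  0.0049 -1.4868] p [ 0.7236 -0.5349  0.3698] yaw -135.39590476358086 up in tool xy [-0.0179 -0.1555] tip lean world [ 0.1218 -0.0983] F [0.3183 0.3943 0.3664] M [0.1288 0.145  0.0229] w 0.05950469934628307
```

Call:
{"fn": "apply_moves", "kwargs": {
  "rows": [
    [0.7,[0.2,-0.15,0],0],
    [0.7,[0.4,-0.3,0],0],
    [0.7,[0.6,-0.45,0],0],
    [0.7,[0.8,-0.6,0],0],
    [0.7,[1.0,-0.75,0],0],
    [0.7,[1.2,-0.9,0],0],
    [0.7,[1.4,-1.05,0],0],
    [0.7,[1.4,-1.05,0],0],
    [0.7,[1.4,-1.05,0],0],
    [0.7,[1.4,-1.05,0],0]
  ]
}}

```text
time_s: 10.15
ee_pos: [0.7641, -0.5658, 0.3594]
orientation: [-0.378, 0.921, -0.079, 0.044]
contact_force: [-0.5, 0.1, 0.9]
gripper_width: 0.0602
```

```bash
python3 st.py
```

```text
t 10.15 q [-0.7071  0.8754  1.2432  1.7568  0.0056 -1.4847] p [ 0.7641 -0.5658  0.3594] yaw -135.30888684850717 up in tool xy [-0.0211 -0.1797] tip lean world [ 0.1411 -0.1132] F [-0.4761  0.1354  0.8622] M [0.1118 0.1364 0.0239] w 0.0601868119399477
```

The outer limit makes the lean more outward, so I need the lean pointing inward, with more height margin so that q4 stays off its stop. I'll turn back 180°, go lower, and push out again.

Call:
{"fn": "apply_moves", "kwargs": {
  "rows": [
    [0.7,[-0.5,0.4,-0.3],-1.4],
    [0.7,[-1.0,0.8,-0.6],-2.8],
    [0.7,[-1.5,1.1,-0.9],-4.2],
    [0.7,[-2.0,1.5,-1.2],-5.6],
    [0.7,[-2.5,1.9,-1.5],-7.0],
    [0.7,[-3.0,2.2,-1.8],-8.4],
    [0.7,[-3.5,2.6,-2.1],-9.8],
    [0.7,[-4.0,3.0,-2.4],-11.2],
    [0.7,[-4.0,3.0,-2.7],-12.6],
    [0.7,[-4.0,3.0,-2.7],-14.0]
  ]
}}

```text
time_s: 10.98
ee_pos: [0.6015, -0.4434, 0.2481]
orientation: [0.204, 0.975, -0.089, -0.01]
contact_force: [0.1, -0.3, -0.8]
gripper_width: 0.0594
```

Call:
{"fn": "apply_moves", "kwargs": {
  "rows": [
    [0.7,[0,0,0],-1.4],
    [0.7,[0,0,0],-2.8],
    [0.7,[0,0,0],-4.2],
    [0.7,[0,0,0],-5.6],
    [0.7,[0,0,0],-7.0],
    [0.7,[0,0,0],-8.4],
    [0.7,[0,0,0],-9.8],
    [0.7,[0,0,0],-11.2],
    [0.7,[0,0,0],-12.6],
    [0.7,[0,0,0],-14.0]
  ]
}}

```text
time_s: 11.82
ee_pos: [0.6046, -0.446, 0.2511]
orientation: [0.727, 0.681, -0.069, -0.058]
contact_force: [-0.1, -1.5, 0.7]
gripper_width: 0.0598
```

Call:
{"fn": "apply_moves", "kwargs": {
  "rows": [
    [0.7,[0.6,-0.44,0],-1.4],
    [0.7,[1.2,-0.88,0],-2.8],
    [0.7,[1.8,-1.33,0],-4.2],
    [0.7,[2.4,-1.78,0],-5.6],
    [0.7,[3.0,-2.2,0],-7.0],
    [0.7,[3.6,-2.67,0],-8.0],
    [0.7,[4.2,-3.1,0],-8.0],
    [0.7,[4.8,-3.55,0],-8.0],
    [0.7,[5.4,-4.0,0],-8.0],
    [0.7,[6.0,-4.4,0],-8.0]
  ]
}}

```text
time_s: 12.65
ee_pos: [0.7133, -0.5262, 0.2178]
orientation: [0.916, 0.395, -0.037, -0.063]
contact_force: [0.1, -0.0, -0.4]
gripper_width: 0.0601
```

```bash
python3 st.py
```

```text
t 12.65 q [-0.7049  1.028   1.243   1.9315 -0.0099  1.6235] p [ 0.7133 -0.5262  0.2178] yaw 46.709655540707395 up in tool xy [-0.0175 -0.1445] tip lean world [-0.1171  0.0865] F [ 0.1394 -0.0076 -0.3969] M [-0.1161 -0.1282 -0.0052] w 0.060139048328175855
```

Call:
{"fn": "apply_moves", "kwargs": {
  "rows": [
    [0.7,[0.8,-0.6,0],0],
    [0.7,[1.6,-1.2,0.1],0],
    [0.7,[2.4,-1.8,0.2],0],
    [0.7,[3.2,-2.4,0.3],0],
    [0.7,[4.0,-3.0,0.4],0],
    [0.7,[4.8,-3.6,0.5],0],
    [0.7,[5.6,-4.2,0.6],0],
    [0.7,[6.4,-4.8,0.7],0],
    [0.7,[7.2,-5.4,0.8],0],
    [0.7,[8.0,-6.0,0.9],0]
  ]
}}

```text
time_s: 13.48
ee_pos: [0.7432, -0.5506, 0.1605]
orientation: [0.917, 0.395, -0.027, -0.045]
contact_force: [0.2, 0.3, -0.5]
gripper_width: 0.0598
```

```bash
python3 st.py
```

```text
t 13.4833 q [-0.7047  1.086   1.2436  1.8332 -0.0079  1.6232] p [ 0.7432 -0.5506  0.1605] yaw 46.688784222316116 up in tool xy [-0.0134 -0.1041] tip lean world [-0.0849  0.0618] F [ 0.1869  0.2837 -0.4991] M [-0.0719 -0.1107  0.0143] w 0.05982652765598657
```

Call:
{"fn": "apply_moves", "kwargs": {
  "rows": [
    [0.7,[0.6,-0.45,0.6],0],
    [0.7,[1.2,-0.9,1.2],0],
    [0.7,[1.8,-1.35,1.8],0],
    [0.7,[2.5,-1.85,2.0],0],
    [0.7,[3.2,-2.4,2.0],0],
    [0.7,[4.0,-3.0,2.0],0],
    [0.7,[4.8,-3.6,2.0],0],
    [0.7,[5.6,-4.2,2.0],0],
    [0.7,[6.4,-4.8,2.0],0],
    [0.7,[7.2,-5.4,2.0],0]
  ]
}}

```text
time_s: 14.32
ee_pos: [0.756, -0.5617, 0.1586]
orientation: [0.918, 0.396, -0.017, -0.028]
contact_force: [-0.3, 1.4, -0.3]
gripper_width: 0.0599
```

```bash
python3 st.py
```

```text
t 14.3167 q [-0.7055  1.0865  1.2436  1.7929 -0.006   1.6221] p [ 0.756  -0.5617  0.1586] yaw 46.66629171829366 up in tool xy [-0.0093 -0.0645] tip lean world [-0.0533  0.0375] F [-0.2797  1.4124 -0.3449] M [-0.0532 -0.051  -0.0252] w 0.05990043645030028
```

Call:
{"fn": "apply_moves", "kwargs": {
  "rows": [
    [0.7,[0.8,-0.55,0.8],0],
    [0.7,[1.6,-1.1,1.6],0],
    [0.7,[2.4,-1.7,2.0],0],
    [0.7,[3.2,-2.3,2.2],0],
    [0.7,[4.0,-2.9,2.2],0],
    [0.7,[4.8,-3.5,2.2],0],
    [0.7,[5.6,-4.1,2.2],0],
    [0.7,[6.4,-4.7,2.2],0],
    [0.7,[7.2,-5.3,2.2],0],
    [0.7,[8.0,-5.9,2.2],0]
  ]
}}

```text
time_s: 15.15
ee_pos: [0.7709, -0.5713, 0.1572]
orientation: [0.918, 0.396, -0.007, -0.009]
contact_force: [0.3, 0.5, -0.4]
gripper_width: 0.0598
```

```bash
python3 st.py
```

```text
t 15.15 q [-0.7037  1.0872  1.2438  1.7504 -0.0039  1.6237] p [ 0.7709 -0.5713  0.1572] yaw 46.6519704670429 up in tool xy [-0.0051 -0.0228] tip lean world [-0.0201  0.0119] F [ 0.3065  0.5398 -0.3641] M [-0.0621 -0.0272  0.0146] w 0.05981448601201393
```

Call:
{"fn": "apply_moves", "kwargs": {
  "rows": [
    [0.7,[0.4,-0.3,0.4],0],
    [0.7,[0.8,-0.6,0.8],0],
    [0.7,[1.2,-0.9,1.0],0],
    [0.7,[1.6,-1.2,1.2],0],
    [0.7,[2.0,-1.5,1.2],0],
    [0.7,[2.4,-1.8,1.2],0],
    [0.7,[2.8,-2.1,1.2],0],
    [0.7,[3.3,-2.45,1.2],0],
    [0.7,[3.8,-2.8,1.2],0],
    [0.7,[4.3,-3.1,1.2],0]
  ]
}}

```text
time_s: 15.98
ee_pos: [0.7864, -0.5826, 0.1535]
orientation: [0.918, 0.396, 0.004, 0.009]
contact_force: [0.7, -0.2, 0.6]
gripper_width: 0.0596
```

```bash
python3 st.py
```

```text
t 15.9833 q [-0.703   1.091   1.2437  1.7039 -0.0019  1.6244] p [ 0.7864 -0.5826  0.1535] yaw 46.65032019150549 up in tool xy [-0.0008  0.0197] tip lean world [ 0.0137 -0.0141] F [ 0.6893 -0.2019  0.5588] M [-0.0025  0.0151  0.0148] w 0.059584892727793416
```

The lean is down to 0.02 rad, which is well inside tolerance. Heading to the lamp with a small positive turn.

Call:
{"fn": "apply_moves", "kwargs": {
  "rows": [
    [0.7,[-0.5,0.4,0.5],0.5],
    [0.7,[-0.9,1.1,1.1],1],
    [0.7,[-1.2,2.0,1.6],1.5],
    [0.7,[-1.5,2.9,2.0],2],
    [0.7,[-1.8,3.8,2.4],2.5],
    [0.7,[-2.1,4.7,2.8],3],
    [0.7,[-2.4,5.6,3.0],3.5],
    [0.7,[-2.7,6.5,3.0],4],
    [0.7,[-3.0,7.4,3.0],4.5],
    [0.7,[-3.3,8.3,3.0],5]
  ]
}}

```text
time_s: 16.82
ee_pos: [0.6537, -0.2488, 0.2749]
orientation: [0.81, 0.586, 0.006, 0.009]
contact_force: [-0.0, 0.2, -0.4]
gripper_width: 0.0598
```

Call:
{"fn": "apply_moves", "kwargs": {
  "rows": [
    [0.7,[-0.3,0.9,0],0.5],
    [0.7,[-0.6,1.8,0],1],
    [0.7,[-0.9,2.7,0],1.5],
    [0.7,[-1.2,3.6,0],2],
    [0.7,[-1.5,4.5,0],2.5],
    [0.7,[-1.8,5.4,0],3],
    [0.7,[-2.1,6.3,0],3.5],
    [0.7,[-2.4,7.2,0],4],
    [0.7,[-2.7,8.1,0],4.5],
    [0.7,[-3.0,9.0,0],4.7]
  ]
}}

```text
time_s: 17.65
ee_pos: [0.5336, 0.1112, 0.2747]
orientation: [0.674, 0.739, 0.008, 0.007]
contact_force: [1.6, 0.0, 1.5]
gripper_width: 0.0599
```

```bash
python3 st.py
```

```text
t 17.65 q [ 0.0872  0.09   -0.1094  1.3504 -0.0006  1.5664] p [0.5336 0.1112 0.2747] yaw 95.2450325059301 up in tool xy [-0.0007  0.021 ] tip lean world [0.021  0.0012] F [1.5727 0.0209 1.5308] M [0.045  0.0038 0.0341] w 0.05993389781883718
```

Call:
{"fn": "apply_moves", "kwargs": {
  "rows": [
    [0.7,[-0.3,0.8,0],0],
    [0.7,[-0.6,1.6,-0.3],0],
    [0.7,[-0.9,2.4,-0.6],0],
    [0.7,[-1.1,3.0,-1.0],0],
    [0.7,[-1.3,3.6,-1.3],0],
    [0.7,[-1.3,3.6,-1.3],0],
    [0.7,[-1.3,3.6,-1.3],0],
    [0.7,[-1.3,3.6,-1.3],0],
    [0.7,[-1.3,3.6,-1.3],0],
    [0.7,[-1.3,3.6,-1.3],0]
  ]
}}

```text
time_s: 18.48
ee_pos: [0.4833, 0.2528, 0.2235]
orientation: [0.675, 0.738, 0.008, 0.008]
contact_force: [0.6, 0.4, -0.1]
gripper_width: 0.0603
```

```bash
python3 - <<'E'
from h import *
m=manip.camera_model("wrist"); im=manip.read_camera("wrist"); cv2.imwrite("pics/w2.png",im)
np.savez("w2.npz",**{k:m[k] for k in("intrinsics","R","t")})
print("cam",-m["R"].T@m["t"],"pred dome",proj(m,[.481,.256,.132]),"pred lo",proj(m,[.481,.256,.06]))
E
python3 st.py
```

```text
cam [0.47180844 0.32775479 0.38957922] pred dome [315.56276118 190.45937647] pred lo [314.75787883 171.4689621 ]
t 18.5333 q [ 0.3672  0.112  -0.1923  1.2457 -0.0064  1.8496] p [0.4833 0.2528 0.2234] yaw 95.06364215593133 up in tool xy [-0.0004  0.0218] tip lean world [0.0218 0.0015] F [-0.646   0.1846  0.1856] M [-0.0068  0.0539 -0.0294] w 0.05984351504116243
```

View pics/w2.png

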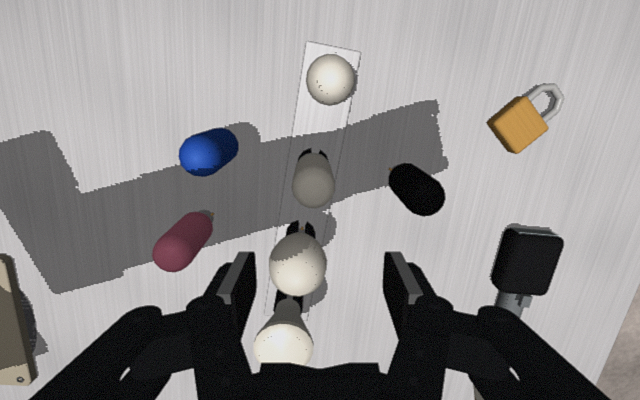

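The white stick is at (313,187), in the arm's shadow. Golfball is at (330,78), pear at (298,262) and reflector at (283,345), with the blue and black look-alikes off to the sides. I'll refine its axis and the rack's row direction.

```bash
python3 - <<'E'
from h import *
np.set_printoptions(precision=4,suppress=True)
m=dict(np.load("w2.npz")); im=cv2.imread("pics/w2.png")
h=cv2.cvtColor(im,cv2.COLOR_BGR2HSV)
# stick silhouette: shaded lamp is warmer (higher sat) than shadow
roi=h[145:215,285:345]; g=im[145:215,285:345].astype(int)
msk=((g[...,2]-g[...,0])>6).astype(np.uint8)
for r in range(0,70,6): 
    xs=np.where(msk[r])[0]; print(145+r, (xs.min()+285,xs.max()+285,len(xs)) if len(xs) else None)
for uv in [(313.5,187)]: print("stick",onz(m,uv,.113))
print("refl rim",onz(m,(283,345),.119),"golf",onz(m,(330.5,79),.017+.0555),"pear",onz(m,(298,264),.017+.077))
a=onz(m,(308,41),.012);b=onz(m,(360,51),.012);c=onz(m,(265,315),.012);d=onz(m,(293,141),.012)
print("corners",a,b,"row yaw from short edge",np.degrees(np.arctan2((b-a)[1],(b-a)[0])),"long edge",np.degrees(np.arctan2(-(a-c)[0],(a-c)[1])),np.linalg.norm(a-b))
E
```

```text
145 None
151 None
157 (np.int64(303), np.int64(323), 19)
163 (np.int64(297), np.int64(326), 23)
169 (np.int64(295), np.int64(329), 32)
175 (np.int64(294), np.int64(332), 38)
181 (np.int64(293), np.int64(333), 41)
187 (np.int64(292), np.int64(333), 42)
193 (np.int64(293), np.int64(331), 39)
199 (np.int64(297), np.int64(329), 33)
205 (np.int64(304), np.int64(323), 19)
211 None
stick [0.4796 0.2537 0.113 ]
refl rim [0.4629 0.0896 0.119 ] golf [0.4876 0.3453 0.0725] pear [0.4714 0.1675 0.094 ]
corners [0.4634 0.3836 0.012 ] [0.5189 0.3792 0.012 ] row yaw from short edge -4.603438184210703 long edge -5.200405640997352 0.05571652509410469
```

Call:
{"fn": "apply_moves", "kwargs": {
  "rows": [
    [0.7,[-0.09,0.05,-0.8],0],
    [0.7,[-0.09,0.05,-1.6],0],
    [0.7,[-0.09,0.05,-2.4],0],
    [0.7,[-0.09,0.05,-3.1],0],
    [0.7,[-0.09,0.05,-3.7],0],
    [0.7,[-0.09,0.05,-3.9],0],
    [0.7,[-0.09,0.05,-3.9],0],
    [0.2,[-0.09,0.05,-3.9],0],
    [0.2,[-0.09,0.05,-3.9],0],
    [0.2,[-0.09,0.05,-3.9],0]
  ],
  "squeeze": 60
}}

```text
time_s: 19.37
ee_pos: [0.4809, 0.2563, 0.069]
orientation: [0.675, 0.738, 0.009, 0.008]
contact_force: [-0.1, -0.8, 0.2]
gripper_width: 0.0361
```

Call:
{"fn": "apply_moves", "kwargs": {
  "rows": [
    [0.2,[0,0,0],0],
    [0.2,[0,0,0],0],
    [0.2,[0,0,0],0],
    [0.2,[0,0,0],0],
    [0.2,[0,0,0.3],0],
    [0.2,[0,0,0.7],0],
    [0.2,[0,0,1.2],0],
    [0.2,[0,0,1.8],0],
    [0.2,[0,0,2.4],0],
    [0.2,[0,0,3.0],0]
  ]
}}

```text
time_s: 20.2
ee_pos: [0.4783, 0.2555, 0.1878]
orientation: [0.674, 0.738, 0.007, 0.007]
contact_force: [-0.1, -0.5, -0.2]
gripper_width: 0.0363
```

```bash
python3 st.py
```

```text
t 20.2 q [ 0.3751  0.1278 -0.2504  1.1734 -0.0064  1.8557] p [0.4783 0.2555 0.1878] yaw 95.16527223925318 up in tool xy [-0.0007  0.0202] tip lean world [0.0202 0.0011] F [-0.1205 -0.495  -0.1612] M [ 0.0032 -0.0501 -0.0236] w 0.03629463985659396
```

Call:
{"fn": "apply_moves", "kwargs": {
  "rows": [
    [0.2,[0,0,0.6],0],
    [0.2,[-0.05,-0.7,1.0],0.1],
    [0.2,[-0.1,-1.6,1.0],0.2],
    [0.2,[-0.15,-2.5,1.0],0.3],
    [0.2,[-0.2,-3.4,1.0],0.4],
    [0.2,[-0.25,-4.3,1.0],0.5],
    [0.2,[-0.3,-5.2,1.0],0.55],
    [0.2,[-0.35,-6.1,1.0],0.55],
    [0.2,[-0.4,-7.0,1.0],0.55],
    [0.2,[-0.5,-7.8,0.8],0.55]
  ]
}}

```text
time_s: 21.03
ee_pos: [0.4597, -0.0587, 0.2204]
orientation: [0.657, 0.754, 0.008, 0.009]
contact_force: [1.6, -0.2, -0.5]
gripper_width: 0.0359
```

Call:
{"fn": "apply_moves", "kwargs": {
  "rows": [
    [0.2,[-0.05,-0.7,-0.1],0],
    [0.2,[-0.1,-1.3,-0.2],0],
    [0.2,[-0.1,-1.8,-0.3],0],
    [0.2,[-0.1,-2.1,-0.4],0],
    [0.2,[-0.1,-2.25,-0.5],0],
    [0.2,[-0.1,-2.25,-0.6],0],
    [0.2,[-0.1,-2.25,-0.6],0],
    [0.2,[-0.1,-2.25,-0.6],0],
    [0.2,[-0.1,-2.25,-0.6],0],
    [0.2,[-0.1,-2.25,-0.6],0]
  ]
}}

```text
time_s: 21.87
ee_pos: [0.4549, -0.1457, 0.1949]
orientation: [0.656, 0.755, 0.008, 0.007]
contact_force: [0.2, 0.5, -0.5]
gripper_width: 0.0361
```

```bash
python3 - <<'E'
from h import *
M={};I={}
for n in("wrist","top","scene"):
    M[n]=manip.camera_model(n); I[n]=manip.read_camera(n); cv2.imwrite(f"pics/{n}3.png",I[n])
np.savez("w3.npz",**{k:M["wrist"][k] for k in("intrinsics","R","t")})
H=np.zeros((600,800,3),np.uint8)
k=4;H[:400,:640]=I["wrist"]
s=cv2.resize(I["scene"][130:205,265:345],None,fx=k,fy=k,interpolation=cv2.INTER_CUBIC)
t=cv2.resize(I["top"][190:270,305:385],None,fx=k,fy=k,interpolation=cv2.INTER_CUBIC)
H[300:600,480:800]=s; H[280:600,0:320]=t
cv2.imwrite("pics/c3.png",cv2.convertScaleAbs(H,alpha=1.3))
E
python3 st.py
```

```text
t 22.0167 q [-0.4532  0.007  -0.3656  1.1804  0.0108  0.9788] p [ 0.4549 -0.1461  0.1949] yaw 97.95693219813812 up in tool xy [-0.001   0.0208] tip lean world [0.0207 0.0019] F [ 0.2681 -0.3266 -0.7448] M [0.0089 0.0533 0.056 ] w 0.03634235064411434
```

View pics/c3.png

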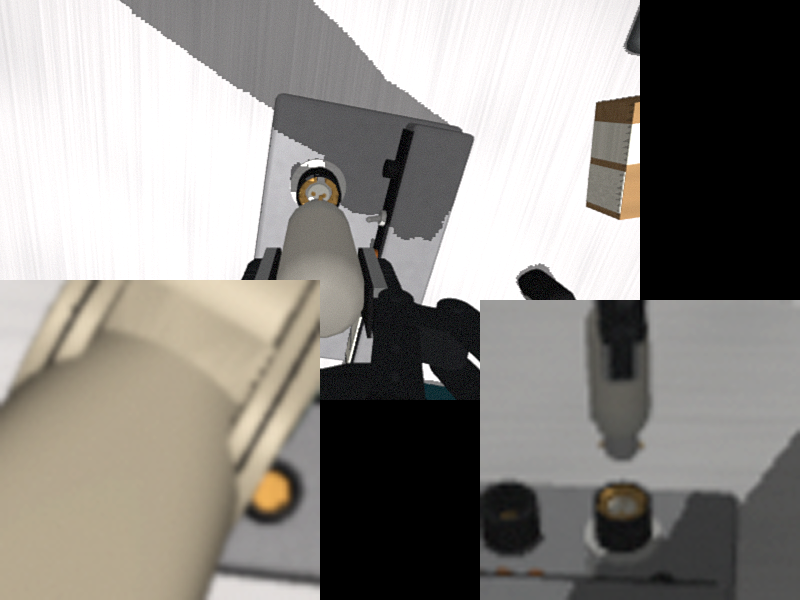

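The lamp hangs upright in the fingers with its pins along y (orange spots at (600,445) and (643,445) in the scene inset). It is about 40 mm above the socket, which is at about (319,188) in the wrist view. I'll take one larger crop to get the offset.

```bash
python3 - <<'E'
import cv2,numpy as np
w=cv2.imread("pics/wrist3.png");s=cv2.imread("pics/scene3.png")
a=cv2.resize(w[150:260,270:370],None,fx=5,fy=5,interpolation=cv2.INTER_CUBIC) #500x550
b=cv2.resize(s[145:200,280:320],None,fx=7,fy=7,interpolation=cv2.INTER_CUBIC) #280x385
H=np.zeros((550,790,3),np.uint8);H[:550,:500]=a;H[:385,505:785]=cv2.convertScaleAbs(b,alpha=1.6)
for i in range(0,500,50):cv2.line(H,(i,545),(i,549),(0,0,255),1)
cv2.imwrite("pics/c4.png",H)
E
```

```text
(no output)
```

View pics/c4.png

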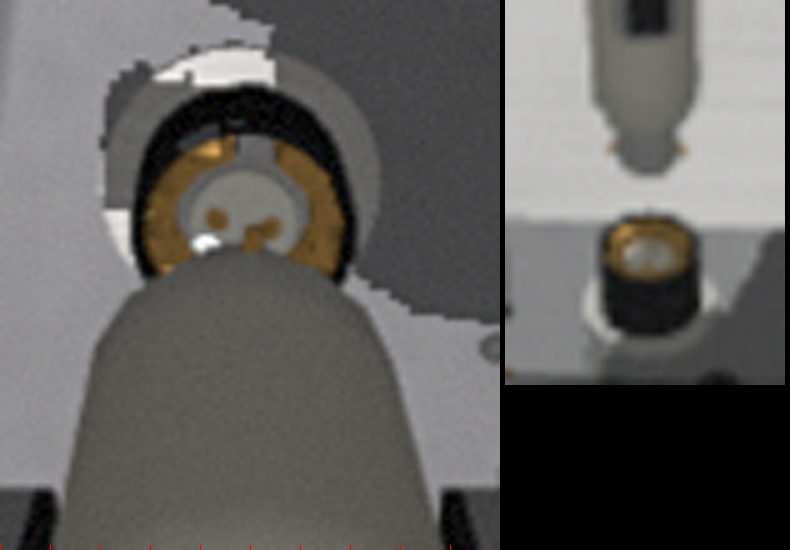

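```bash
python3 - <<'E'
from h import *
np.set_printoptions(precision=4,suppress=True)
m=dict(np.load("w3.npz"));S=manip.camera_model("scene")
print("cam",-m["R"].T@m["t"])
print("socket wrist",onz(m,(319.2,196),.102), "scene socket",onz(S,(300.6,180.3),.102),"scene lamp bottom",onz(S,(300,169),.143))
p=np.array([.4549,-.1461])
for z in(.143,.155,.177,.2,.22): print(z,"axis wrist px",proj(m,[*p,z]),"crop",(proj(m,[*p,z])-[270,150])*5, "scene",proj(S,[*p,z]))
# silhouette of cylinder r=.019 centred on p, z .177-.243, in wrist crop: extreme left/right at given rows
P=[proj(m,[p[0]+.019*np.cos(a),p[1]+.019*np.sin(a),z]) for a in np.linspace(0,2*np.pi,180) for z in np.linspace(.177,.243,120)]
P=(np.array(P)-[270,150])*5
for r in(400,450,500):
    q=P[abs(P[:,1]-r)<4];print("row",r,"pred edges",q[:,0].min(),q[:,0].max(),"mid",(q[:,0].min()+q[:,0].max())/2)
# measured edges
w=cv2.imread("pics/wrist3.png").astype(int)
for r in(400,450,500):
    row=w[150+r//5,270:370]; print(r,row[::1,1][:22],row[::1,1][76:92])
E
```

```text
cam [ 0.4397 -0.0713  0.3609]
socket wrist [ 0.4559 -0.1473  0.102 ] scene socket [ 0.4596 -0.1442  0.102 ] scene lamp bottom [ 0.4611 -0.1447  0.143 ]
0.143 axis wrist px [319.1886 210.902 ] crop [245.9428 304.51  ] scene [299.5435 167.3371]
0.155 axis wrist px [319.5623 216.8232] crop [247.8117 334.1161] scene [299.4175 163.7967]
0.177 axis wrist px [320.3596 229.4529] crop [251.7979 397.2643] scene [299.1812 157.1571]
0.2 axis wrist px [321.3958 245.8675] crop [256.9788 479.3376] scene [298.9266 150.0019]
0.22 axis wrist px [322.5315 263.8599] crop [262.6577 569.2996] scene [298.6986 143.5943]
row 400 pred edges 90.8565743297234 418.7545043463126 mid 254.805539338018
row 450 pred edges 81.76807726836614 434.3143643432657 mid 258.0412208058159
row 500 pred edges 72.93012024980612 449.96596682462155 mid 261.44804353721383
400 [145 145 145 146 147 140 146 145 145 144 145 144 145 144 149 145 120  76
  80  82  84  82] [ 83  81  77  76 104 142 146 144 141 144 145 142 142 144 143 142]
450 [146 146 147 143 143 147 143 144 145 143 142 144 142 139 115  82  76  84
  86  85  85  87] [ 89  85  87  81  83  77  78 109 142 142 141 143 140 141 143 142]
500 [ 63  63  68  64  69  62  30   7  12  13  31  77 107  88  82  82  86  84
  85  87  87  92] [ 89  84  85  84  82  84  85  84  77  95 124 128  47  10   7   7]
```

Call:
{"fn": "apply_moves", "kwargs": {
  "rows": [
    [0.2,[0.02,0,-0.2],0],
    [0.2,[0.045,0,-0.5],0],
    [0.2,[0.045,0,-0.8],0],
    [0.2,[0.045,0,-0.95],0],
    [0.2,[0.045,0,-1.05],0],
    [0.2,[0.045,0,-1.1],0],
    [0.2,[0.045,0,-1.15],0],
    [0.2,[0.045,0,-1.2],0],
    [0.2,[0.045,0,-1.23],0],
    [0.2,[0.045,0,-1.23],0]
  ],
  "squeeze": 80
}}

```text
time_s: 22.85
ee_pos: [0.4566, -0.1466, 0.146]
orientation: [0.657, 0.754, 0.007, 0.007]
contact_force: [-2.7, -0.4, 3.5]
gripper_width: 0.0358
```

```bash
python3 st.py
```

```text
t 22.85 q [-0.4525  0.0472 -0.4323  1.0735  0.0104  0.9804] p [ 0.4566 -0.1466  0.146 ] yaw 97.90575896958376 up in tool xy [-0.0013  0.0206] tip lean world [0.0206 0.0016] F [-2.7123 -0.3627  3.5392] M [ 0.085   0.5262 -0.0704] w 0.03575377978710399
```

Call:
{"fn": "apply_moves", "kwargs": {
  "rows": [
    [0.2,[-0.01,0,-0.03],0],
    [0.2,[-0.02,0,-0.06],0],
    [0.2,[-0.02,0,-0.09],0],
    [0.2,[-0.02,0,-0.12],0],
    [0.2,[-0.02,0,-0.15],0],
    [0.2,[-0.02,0,-0.18],0],
    [0.2,[-0.02,0,-0.21],0],
    [0.2,[-0.02,0,-0.23],0],
    [0.2,[-0.02,0,-0.23],0],
    [0.2,[-0.02,0,-0.23],0]
  ]
}}

```text
time_s: 23.68
ee_pos: [0.4566, -0.1468, 0.1373]
orientation: [0.657, 0.754, 0.008, 0.008]
contact_force: [-2.4, 1.9, 8.5]
gripper_width: 0.0357
```

```bash
python3 st.py
```

```text
t 23.6833 q [-0.4532  0.0537 -0.4452  1.0527  0.0109  0.9796] p [ 0.4566 -0.1468  0.1373] yaw 97.9095013502063 up in tool xy [-0.0017  0.0221] tip lean world [0.0221 0.0014] F [-2.4478  1.8679  8.5495] M [ 0.2492  0.5867 -0.004 ] w 0.03568066530467708
```

Call:
{"fn": "apply_moves", "kwargs": {
  "rows": [
    [0.2,[0,0,-0.02],0],
    [0.2,[0,0,-0.02],-0.6],
    [0.2,[-0.005,0,-0.02],-1.5],
    [0.2,[-0.005,-0.005,-0.02],-2.5],
    [0.2,[-0.01,-0.01,-0.02],-3.5],
    [0.2,[-0.01,-0.01,-0.02],-4.7],
    [0.2,[-0.015,-0.015,-0.02],-5.9],
    [0.2,[-0.015,-0.015,-0.02],-7.1],
    [0.2,[-0.02,-0.02,-0.02],-8.3],
    [0.2,[-0.02,-0.025,-0.02],-9.0]
  ]
}}

```text
time_s: 24.52
ee_pos: [0.4563, -0.1474, 0.1368]
orientation: [0.896, 0.444, 0.006, 0.01]
contact_force: [-1.6, 1.3, 9.0]
gripper_width: 0.0356
```

```bash
python3 st.py
```

```text
t 24.5167 q [-0.4452  0.0527 -0.4474  1.0481 -0.0033  1.7767] p [ 0.4563 -0.1474  0.1368] yaw 52.696116710470335 up in tool xy [0.0013 0.0228] tip lean world [ 0.019  -0.0127] F [-1.5769  1.3257  9.0161] M [0.6026 0.3232 0.1129] w 0.035608710023966886
```

Call:
{"fn": "apply_moves", "kwargs": {
  "rows": [
    [0.2,[-0.005,0,0],-1.1],
    [0.2,[-0.01,-0.005,0],-2.3],
    [0.2,[-0.01,-0.005,0],-3.5],
    [0.2,[-0.015,-0.01,0],-4.6],
    [0.2,[-0.015,-0.01,0],-5.7],
    [0.2,[-0.02,-0.01,0],-6.7],
    [0.2,[-0.02,-0.01,0],-7.5],
    [0.2,[-0.02,-0.01,0],-8.0],
    [0.2,[-0.02,-0.01,0],-8.0],
    [0.2,[-0.02,-0.01,0],-8.0]
  ]
}}

```text
time_s: 25.35
ee_pos: [0.456, -0.1474, 0.1368]
orientation: [0.994, 0.113, 0.003, 0.01]
contact_force: [-0.3, 2.8, 7.7]
gripper_width: 0.0359
```

```bash
python3 st.py; python3 - <<'E'
from h import *
w=manip.read_camera("wrist");s=manip.read_camera("scene")
H=np.zeros((400,800,3),np.uint8);H[:,:400]=w[:,120:520]
b=cv2.resize(s[125:205,270:340],None,fx=5,fy=5,interpolation=cv2.INTER_CUBIC);H[:,410:760]=cv2.convertScaleAbs(b,alpha=1.4)
cv2.imwrite("pics/c5.png",H)
E
```

```text
t 25.35 q [-0.4387  0.0583 -0.4412  1.0561 -0.0136  2.4764] p [ 0.456  -0.1474  0.1368] yaw 12.975986999088253 up in tool xy [0.0035 0.0201] tip lean world [ 0.0079 -0.0188] F [-0.2839  2.8277  7.6875] M [0.7669 0.106  0.2691] w 0.03589382790689992
```

View pics/c5.png

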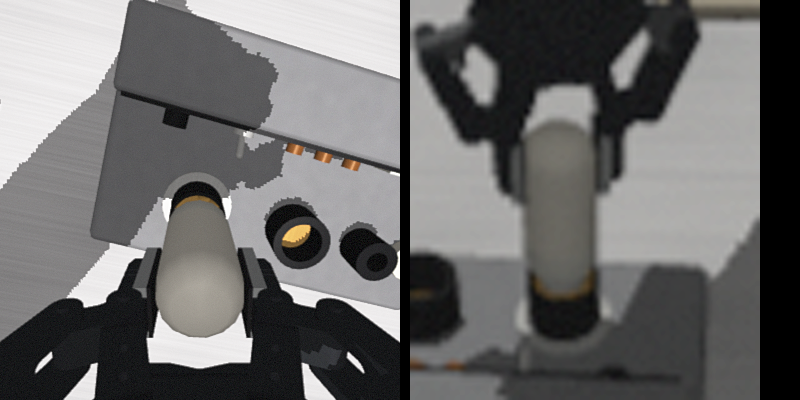

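Call:
{"fn": "apply_moves", "kwargs": {
  "rows": [
    [0.2,[0,0.005,0],-0.2],
    [0.2,[0,0.01,0],-0.4],
    [0.2,[0,0.01,0],-0.5],
    [0.2,[0,0.01,0],-0.5],
    [0.2,[0,0.01,0],-0.5],
    [0.2,[0,0.01,0],-0.5],
    [0.2,[0,0.01,0],-0.5],
    [0.2,[0,0.01,0],-0.5],
    [0.2,[0,0.01,0],-0.5],
    [0.2,[0,0.01,0],-0.5]
  ]
}}

```text
time_s: 26.28
ee_pos: [0.456, -0.1474, 0.1369]
orientation: [0.996, 0.091, 0.003, 0.01]
contact_force: [-0.8, 1.2, 8.4]
gripper_width: 0.0358
```

```bash
python3 st.py; python3 - <<'E'
from station import manip
import numpy as np
o=manip.observe();print(o["joint_velocities"],o["torque"],o["contact_force"])
E
```

```text
t 26.2833 q [-0.4377  0.0587 -0.4408  1.0565 -0.0149  2.521 ] p [ 0.456  -0.1474  0.1369] yaw 10.47450968720942 up in tool xy [0.0034 0.0207] tip lean world [ 0.0071 -0.0197] F [-0.7589  1.1657  8.4484] M [0.5048 0.127  0.2326] w 0.03580529351802724
[ 0.000642    0.00015542  0.00127479  0.00056585 -0.0009404   0.00140337] [0.50478197 0.12699722 0.23263554] [-0.75889928  1.16574235  8.44843218]
```

```bash
python3 - <<'E'
from station import manip
print(manip.job_done())
E
python3 st.py
```

```text
the job is handed in; nothing more can be done
None
the job is handed in; nothing more can be done
```

The slim white stick lamp is in the bayonet test socket, pushed down, twisted clockwise and still held by the gripper. I handed the job in at about 26 s of the 45 s allowed; no verdict was reported.

**Last checks before hand-in**
- **Turn:** the gripper had turned 87.4° clockwise from the insertion pose. The resisting moment was about 0.23–0.27 N m, in line with the return spring near its stop. It did not rise over the last 2.5°, so I did not feel a hard stop.
- **Depth:** the upward force was about 8.4 N, and the cap was about 17 mm below the rim by tool height. Both agree with the pins being under the ring.
- **Grip and lean:** the fingers were 36 mm apart at an 80 N squeeze, and the tool leaned about 0.02 rad. The last picture shows the lamp upright and seated.

**Not measured:** I could not read the carrier angle directly. It is inferred from the gripper's turn, assuming the lamp did not slip in the fingers.

**What went wrong:** on the way to the lamp I turned the wrong way and ran joint 6 to its limit. The arm folded over its base and picked up a 7° tool lean. I straightened it by pressing against the outer reach limit, well clear of the goods.
- **Joint limits:** during this, joints 2 and 3 read up to about 0.004 rad past the rounded limits you gave. I do not know whether that counts as passing their range.
- **Bystanders:** I saw no contact with the other lamps or goods. The force readings stayed within noise until insertion.

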